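# Switch on the kitchen scale and tare the teacup

### The arm

A 6-joint arm with a two-finger parallel gripper is mounted at the origin on a cart in front of the work surface, level with it; the furniture and walls round the work are solid. World frame = base frame: x ahead of the robot, y to its left, z up, the work surface at z = 0. Lengths are in mm, angles in rad, forces in N, time in s.
With the tool pointing down it reaches from about 300 to 775 mm from the base axis. Payload 14.6 kg.
Tool frame: the origin (TCP) lies between the finger pads; the fingertips stand 8 mm ahead of it and the grasp point (between the pads) lies 11 mm behind it; z points along the fingers, y is the direction in which the jaws open and shut (so a half turn about z gives the same grasp; the last joint's range is limited). The gripper opens to 94 mm and grips with 3 to 60 N. Pads are 16 mm wide; open, the fingers measure 119 mm over their backs; the gripper's body (75 mm by 177 mm) begins 78 mm behind the grasp point.
Start: joints at [1.234, 0.3, 1.521, -0, 1.321, -0.067], TCP at [146.594, 530.094, 213.446] pointing down, gripper open.
Joint ranges: [-3.03, 3.03], [-0.79, 2.21], [0.23, 2.52], [-1.04, 4.18], [0, 3.07], [-2.55, 2.55]. Speed limits (rad/s): [2.22, 2.22, 2.57, 3.14, 3.14, 3.14].

### API

Orientations are given as [roll, pitch, yaw] about the fixed x, y, z axes, in that order (R = Rz(yaw) Ry(pitch) Rx(roll)).
In Python, from cell import manip gives the robot as it stands. The module is installed in compiled form; this text tells all that it offers.
- The arm moves only by the tool send_rows, never from a script. Its argument "series" is a list that holds one entry, the list of rows, each a list of 5 numbers: the opening, from 0 (shut) to 1 (fully open), then the shift along the tool's x, y, z in mm, then the turn about the tool's z in degrees. In form: [[[gripper, dx, dy, dz, roll], ...]]. A call has 1 to 10 rows; each row is the pose to reach, as a shift and turn from the pose commanded when the call began, along the tool's axes at that moment; what a row does not reach only later rows make up. A row lasts 1/10 s, in which the tool goes at most 50 mm and 8.59 degrees, less where a joint would pass 70% of its speed; a pose out of reach is approached as far as the arm can. A call with a gripper value outside its range is refused whole. The fingers move at their own pace and stop on an object; "newtons" is the grip in N (left out, the last holds). Time passes only in rows, so rows that repeat a pose let the fingers close. It gives the time, the measured TCP pose, the force and the opening at its end, in the units of the state.
- manip.read_state(): the state, without advancing time (a new reading comes with each control period).
- manip.camera(name): name is "scene" or "top" or "wrist"; returns a dict with "img" (384x512x3 uint8, red, green, blue), "vfov" (degrees; the focal length in pixels is half the picture's height over the tangent of half this angle, whatever the lens; pixels are square), "cx", "cy" (the principal point, pixels), "pose" (4x4, takes a point from camera to world coordinates); the wrist camera has in their place "T_tool_cam" (4x4, takes a point from camera to tool coordinates, whose origin is the TCP and whose axes are the flange's). Camera axes: x right, y down, z forward; pixel columns grow to the right and rows downward; lengths in mm; the calibration is good to about 2 mm. A picture is of the moment at which its call begins: read the wrist's pose just before it. There is no depth.
- manip.sign_off(): hands the job in, once; it reports no verdict.
Trained networks look in a picture, given as the dict that the camera call returned (one of the last four; its "shot" number tells which), for a name from the list of things; names that differ only in an ending like _2 or _b are one class to them, and where a whole thing is asked for, a point or a joint stands for the part that bears it (a point fixed in the world has none). Each returns a list of dicts, best first, with "conf" (0 to 1); they miss things now and then, are a little off and sometimes report something else, mostly with a low value. They report only what shows in the picture. A call takes as long as a camera call.
- manip.find_in(target, picture): "rect" ([left, top, width, height] in pixels, round what is visible of it).
- manip.silhouettes(target, picture): "pixels" (384x512 bool, what is visible of it) and "rect" ([left, top, width, height] in pixels, round what is visible of it).
The state is a dict: "clock": time; "joints": joint angles; "qd": joint speeds; "effort": joint torques, N m; "eef_pos": TCP position; "eef_rot": TCP orientation; "wrist_force": force on the tool from outside, world axes, zero at the start; "moment": the same for the moment, N m; "finger_gap": finger opening in mm.
Only numpy, scipy, OpenCV 4.12 (cv2) and the standard library are available. Lean on these libraries where they do the work, as an engineer would, in place of code of your own. Each camera call takes 0.05 s, during which the arm holds its last target. There are 200 camera calls.

### The job

Get the kitchen scale ready for weighing tea into the cup: with the fingertips gently press the round key at the left end of its key row to switch it on, let it come back up, then gently press the long bar key at the right end to tare it, and withdraw. Leave the square middle key, the weighing plate and the teacup untouched; do not shove or lift the scale or disturb the things around it.

Things in the scene. Friction and masses are not known exactly. Their poses are not given: they have to be found in the camera images.
- scale: Loose flat black kitchen scale (1.3 kg), 240 (its x) x 220 (its y) x 20 mm high on four feet. Origin: centre of its underside. Its -x edge carries the row of three grey keys and faces roughly towards the robot, +y runs to the left along the row, z up; a blank dark display strip lies between the keys and the plate. Turned up to 0.35 rad either way. Wall cabinets hang over the rear of the worktop (beyond about x = 0.54, from 0.48 m up): stay low over the keys.
- plate: Steel weighing plate fixed on the scale's rear part, 150 (x) x 170 (y) x 5 mm; origin at the centre of its underside, its top is 29 mm above the worktop
- power_key_top (a point): Centre of the top face of the on key: the ROUND key, 26 mm diameter, at the left end of the row (the scale's +y). Key tops stand 28 mm above the worktop and 8 mm above the scale's body; key centres are 94 mm in front of the scale's centre. The point moves down with the key.
- units_key_top (a point): Centre of the top face of the units key: the SQUARE key, 24 x 24 mm, in the middle of the row, 63 mm from the on key; same height; must be left alone
- tare_key_top (a point): Centre of the top face of the tare key: the LONG BAR key, 24 mm (scale's x) x 44 mm (scale's y), at the right end of the row, 77 mm from the square key; same height
- power_key (a joint): Travel of the round key, m: 0 up, 0.006 fully down; sprung, 0.8 N to start moving, 3.2 N fully down; it responds from 0.003 and springs back when let go
- units_key (a joint): Travel of the square key, as the round key's
- tare_key (a joint): Travel of the long bar key, as the round key's
- teacup: Loose white and blue teacup standing on the weighing plate, 98 across the bowl, 122 with its handle, 60 high; origin on its underside, midway along its length with the handle (handle towards its -y, bowl centred 12 mm towards its +y)
- kitchen_timer: Bystander, loose: wind-up kitchen timer, low blue drum 69 across, 42 high, with a knob on top (mm); origin at the centre of its underside. Its place beside the scale varies.
- spice_jar: Bystander, loose: spice jar with green cap, 46 across, 106 high (mm); origin at the centre of its underside. Its place beside the scale varies.
- salt_box: Bystander, loose: round wooden salt box, 91 across, 80 high (mm); origin at the centre of its underside. Its place beside the scale varies.
- bar_spoon: Bystander, loose: small steel spoon lying flat in front of the scale, 138 long, 12 high (mm); origin at the centre of its underside. Its place beside the scale varies.
- matchbox: Bystander, loose: matchbox lying flat, 37x56x16 (mm); origin at the centre of its underside. Its place beside the scale varies.

How it is judged (in metres and radians):
On the way, in this order (a step that is already met when the one before it is completed fails the run):
1. the fingertips press the round on key at least 3 mm down (value of joint power_key above 0.003 m and contact force between the fingers and power_key above 0.3 N), for 0.1 s.
2. the round key is let go and comes back up (value of joint power_key below 0.0015 m), for 0.1 s.
3. the fingertips press the long tare key at least 3 mm down, with the round key up (value of joint tare_key above 0.003 m and contact force between the fingers and tare_key above 0.3 N and value of joint power_key below 0.0015 m), for 0.1 s.
At the end, for the whole second after the job is handed in: All three keys are up (less than 1.5 mm down); the scale is flat and at rest within 15 mm of where it stood (its keys within 20 mm); the cup stands upright on the plate within 20 mm of its place; every other thing is within 20 mm of its place (value of joint each of power_key, units_key, tare_key below 0.0015 m and distance of scale from where it was at the start of the episode below 0.015 m and distance of each of power_key_top, tare_key_top, teacup, kitchen_timer, spice_jar, salt_box, bar_spoon, matchbox from where it was at the start of the episode below 0.02 m and linear speed of scale below 0.01 m/s and angle between scale's own z axis and vertical below 0.05 rad and z of teacup in the frame of plate between 0.002 and 0.012 m and angle between teacup's own z axis and vertical below 0.1 rad); the robot touches nothing.
It fails at once if the square units key is touched or pressed (value of joint units_key above 0.002 m or contact force between any of the fingers, the arm and units_key above 0.5 N).
It fails at once if the weighing plate or the teacup is touched (contact force between any of the fingers, the arm and plate above 0.5 N or contact force between any of the fingers, the arm and teacup above 0.5 N).
It fails at once if the scale or a key is pressed with more than 20 N (contact force between any of the fingers, the arm and scale above 20 N).
It fails at once if the scale is lifted, tipped or shoved more than 20 mm (distance of scale from where it was at the start of the episode above 0.02 m or height (world z) of scale above 0.008 m or angle between scale's own z axis and vertical above 0.08 rad).
It fails at once if a thing standing by is moved more than 20 mm (distance of any of kitchen_timer, spice_jar, salt_box, bar_spoon, matchbox from where it was at the start of the episode above 0.02 m).
It also fails if it takes over 38 s, if anything falls off the work surface, if the arm or the gripper's body presses on something with over 40 N, if the wrist force passes 120 N, or if a joint passes its speed limit or range.

## Working session

There is one attempt and no reset: what is moved stays moved. The work goes in short steps, Python scripts to look and compute and a tool call to move; the robot and the scene stay as the last step left them, time stands still between calls to the robot, and variables do not carry over. Pictures are saved under pics/ and viewed, about 8 in all and at most 12, crops included, and the job is handed in when it is done.

Besides the shell and the picture viewer there is one more tool, called after "Emit:" in YAML: its name, and indented under it one key for each argument. send_rows: Moves the arm, as the interface text tells. Its arguments: {"type":"object","properties":{"series":{"type":"array"},"newtons":{"type":"number"}},"required":["series"]}

```bash
mkdir -p pics; cat > h.py <<'E'
from cell import manip
import numpy as np, cv2
from scipy.spatial.transform import Rotation as R
def shot(name):
    s=manip.read_state(); c=manip.camera(name)
    f=192/np.tan(np.radians(c["vfov"])/2)
    if name=="wrist":
        T=np.eye(4);T[:3,:3]=R.from_euler("xyz",s["eef_rot"]).as_matrix();T[:3,3]=s["eef_pos"];T=T@c["T_tool_cam"]
        c["cx"]=c.get("cx",256);c["cy"]=c.get("cy",192)
    else: T=np.array(c["pose"])
    return c,f,T,s
def back(c,f,T,u,v,z):
    d=T[:3,:3]@np.array([(u-c["cx"])/f,(v-c["cy"])/f,1]);o=T[:3,3]
    return o+d*(z-o[2])/d[2]
def proj(c,f,T,p):
    q=T[:3,:3].T@(np.array(p)-T[:3,3]);return f*q[0]/q[2]+c["cx"],f*q[1]/q[2]+c["cy"]
def save(c,n): cv2.imwrite(f"pics/{n}.png",cv2.cvtColor(c["img"],cv2.COLOR_RGB2BGR))
E
python3 - <<'E'
from h import *
c,f,T,s=shot("top");save(c,"top");print(s,T.round(3))
for n,z in [("scale",20),("plate",29),("power_key_top",28),("units_key_top",28),("tare_key_top",28),("teacup",30),("kitchen_timer",42),("spice_jar",106),("salt_box",80),("bar_spoon",6),("matchbox",16)]:
    for r in manip.silhouettes(n,c)[:2]:
        m=r["pixels"];v,u=np.nonzero(m);print(n,round(r["conf"],2),r["rect"],back(c,f,T,u.mean(),v.mean(),z).round(1))
c,f,T,s=shot("scene");save(c,"scene")
E
```

```text
{'clock': 0.0, 'joints': array([ 1.23440234e+00,  3.00414566e-01,  1.52159082e+00, -3.93110981e-05,
        1.32073731e+00, -6.65617542e-02]), 'qd': array([-0.00134646,  0.0001738 ,  0.00016415,  0.0012287 , -0.00071022,
        0.0007206 ]), 'effort': array([ 1.47362234e-04, -5.31819606e+01, -3.52742851e+01,  7.08467513e-02,
        2.43756291e-02, -1.14891336e-04]), 'eef_pos': array([146.51694805, 529.84729688, 212.91322999]), 'eef_rot': array([-3.14044263e+00, -3.84988857e-05,  2.87177015e+00]), 'wrist_force': array([-0.05621477, -0.45083444, -0.14910342]), 'moment': array([-0.02494441, -0.05536522, -0.03174608]), 'finger_gap': 94.08816097855151} [[-5.00000e-03 -9.92000e-01  1.28000e-01  3.99728e+02]
 [-1.00000e+00  5.00000e-03  0.00000e+00  3.75970e+01]
 [-1.00000e-03 -1.28000e-01 -9.92000e-01  9.71832e+02]
 [ 0.00000e+00  0.00000e+00  0.00000e+00  1.00000e+00]]
scale 0.83 [204.9, 126.8, 94.0, 100.8] [549.7  55.3  20. ]
plate 0.81 [210.9, 128.6, 73.1, 64.6] [593.6  61.   29. ]
units_key_top 0.6 [251.9, 207.9, 7.3, 7.7] [470.9  56.1  28. ]
units_key_top 0.54 [225.3, 216.2, 6.7, 2.4] [459.2 118.8  28. ]
tare_key_top 0.68 [272.5, 202.0, 19.6, 9.8] [485.5 -18.1  28. ]
teacup 0.89 [221.2, 131.3, 46.8, 36.7] [633.4  87.4  30. ]
kitchen_timer 0.78 [299.9, 138.3, 29.0, 26.0] [ 631.  -109.3   42. ]
kitchen_timer 0.32 [274.0, 201.4, 13.6, 10.3] [485.6 -18.   42. ]
spice_jar 0.88 [320.0, 184.8, 22.0, 24.8] [ 498.3 -137.2  106. ]
salt_box 0.76 [161.4, 161.0, 36.7, 34.1] [554.9 245.1  80. ]
salt_box 0.24 [244.7, 206.5, 11.6, 11.3] [467.4  56.6  80. ]
bar_spoon 0.63 [234.0, 230.2, 47.6, 18.4] [390.6  67.2   6. ]
bar_spoon 0.17 [159.1, 160.5, 39.4, 34.3] [567.4 262.9   6. ]
matchbox 0.81 [185.1, 206.5, 24.3, 21.7] [454.3 212.1  16. ]
```

View pics/top.png

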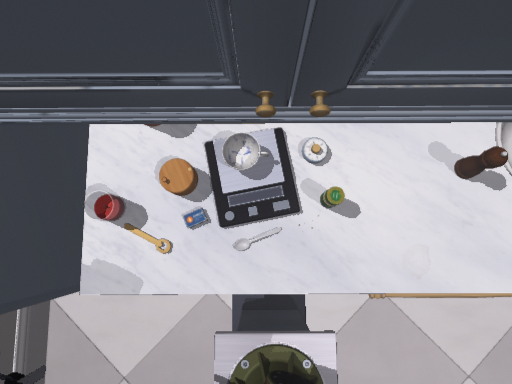

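View pics/scene.png

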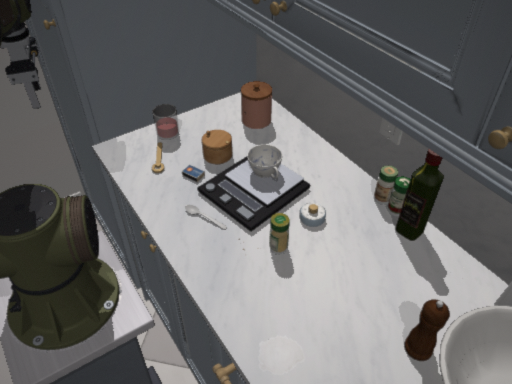

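The top view shows the round key at (229,216), the square key at (253,211) and the bar key at (281,206). The scale is therefore yawed about +0.19 rad. The spoon lies in front of it, the jar to the right, and the matchbox and salt box to the left. The scene view agrees. I'll move over the key row with the gripper shut.

Emit:
send_rows:
  series:
    - [[0,-8,-7,0,0],[0,-24,-22,1,0],[0,-49,-44,2,0],[0,-77,-69,4,0],[0,-110,-98,5,0],[0,-142,-128,7,0],[0,-175,-157,9,0],[0,-207,-186,10,0],[0,-240,-215,12,0],[0,-272,-245,13,0]]

```text
clock: 1.65
eef_pos: [343.9, 219.3, 200.5]
eef_rot: [3.141, 0.0, 2.872]
wrist_force: [1.5, 1.3, -0.4]
finger_gap: 17.8
```

Emit:
send_rows:
  series:
    - [[0,-30,-27,2,-3],[0,-58,-52,3,-7],[0,-83,-75,5,-12],[0,-104,-93,6,-17],[0,-118,-107,7,-21],[0,-128,-115,7,-24],[0,-134,-120,7,-26],[0,-134,-120,7,-26],[0,-134,-120,7,-26]]

```text
clock: 2.55
eef_pos: [440.3, 69.9, 193.4]
eef_rot: [3.142, -0.0, -2.959]
wrist_force: [-0.3, 0.5, 0.1]
finger_gap: 0.4
```

```bash
python3 - <<'E'
from h import *
c,f,T,s=shot("wrist");save(c,"w1");print(s["clock"],s["eef_pos"],s["eef_rot"],s["joints"],s["finger_gap"],s["wrist_force"]);print(T.round(2),f)
for n,z in [("power_key_top",28),("units_key_top",28),("tare_key_top",28),("plate",29)]:
    for r in manip.silhouettes(n,c)[:3]:
        v,u=np.nonzero(r["pixels"]);print(n,round(r["conf"],2),r["rect"],back(c,f,T,u.mean(),v.mean(),z).round(1))
E
```

```text
2.55 [440.2878215   69.92646535 193.43941204] [ 3.14153491e+00 -7.36191995e-06 -2.95915365e+00] [ 7.52799473e-02  8.51064620e-02  1.82568034e+00  6.00666758e-05
  1.23081935e+00 -1.67797541e+00] 0.4452699436138347 [-0.27144547  0.52412028  0.14756507]
[[-1.8000e-01  9.4000e-01  2.8000e-01  3.5778e+02]
 [ 9.8000e-01  1.7000e-01  5.0000e-02  5.5320e+01]
 [ 0.0000e+00  2.9000e-01 -9.6000e-01  3.6401e+02]
 [ 0.0000e+00  0.0000e+00  0.0000e+00  1.0000e+00]] 344.0597124443771
power_key_top 0.81 [291.1, 190.1, 23.8, 23.0] [455.  119.2  28. ]
units_key_top 0.62 [226.9, 189.3, 23.3, 25.5] [467.6  58.5  28. ]
tare_key_top 0.88 [145.3, 192.2, 45.5, 21.9] [481.9 -15.8  28. ]
plate 0.77 [147.8, 254.8, 160.6, 58.6] [558.2  39.6  29. ]
plate 0.66 [229.6, 192.0, 22.3, 17.1] [466.6  58.6  29. ]
plate 0.55 [176.0, 103.8, 130.2, 38.0] [389.1  59.4  29. ]
```

View pics/w1.png

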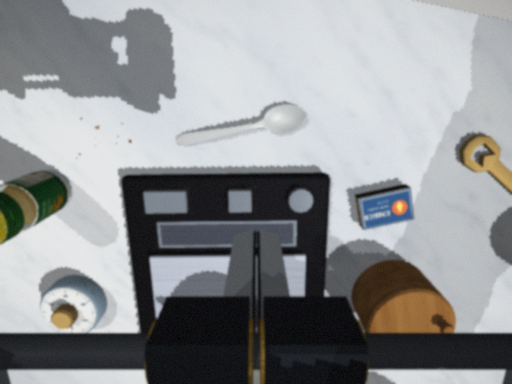

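The wrist view shows round (302,201), square (239,201) and bar (166,203), with spacings of 62 and 76 mm against the stated 63 and 77. I'll go above the round key.

Emit:
send_rows:
  series:
    - [[0,-6,10,5,0],[0,-15,25,25,0],[0,-22,38,55,0],[0,-25,45,85,0],[0,-25,45,115,0],[0,-25,45,128,0],[0,-25,45,133,0],[0,-25,45,133,0],[0,-25,45,133,0]]

```text
clock: 3.7
eef_pos: [457.7, 119.0, 61.6]
eef_rot: [-3.142, 0.002, -2.958]
wrist_force: [0.3, -0.4, 0.4]
finger_gap: 0.5
```

```bash
python3 - <<'E'
from h import *
c,f,T,s=shot("wrist");save(c,"w2");print(s["clock"],s["eef_pos"],s["eef_rot"],s["wrist_force"])
print("tip px",proj(c,f,T,s["eef_pos"]-[0,0,8]))
for n,z in [("power_key_top",28),("units_key_top",28),("tare_key_top",28)]:
    for r in manip.silhouettes(n,c)[:2]:
        v,u=np.nonzero(r["pixels"]);print(n,round(r["conf"],2),r["rect"],back(c,f,T,u.mean(),v.mean(),z).round(1))
E
```

```text
3.7 [457.65622396 119.02424838  61.57676604] [-3.14159159e+00  1.81423479e-03 -2.95782293e+00] [ 0.33961512 -0.37595522  0.40860854]
tip px (np.float64(254.955889952929), np.float64(244.81346872822135))
power_key_top 0.79 [239.5, 203.5, 41.7, 31.4] [451.7 119.5  28. ]
units_key_top 0.6 [138.6, 206.6, 44.1, 38.2] [466.4  59.6  28. ]
tare_key_top 0.56 [5.6, 209.0, 75.5, 32.4] [481.3 -14.4  28. ]
```

View pics/w2.png

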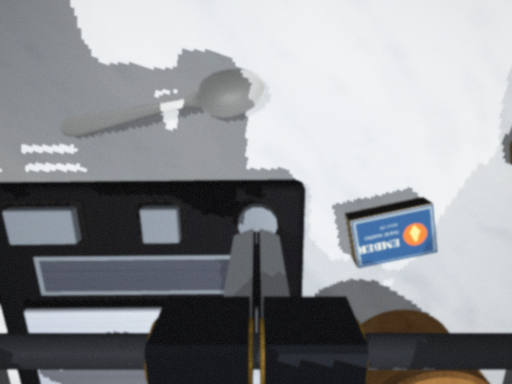

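The closed fingertips sit over the round key, centred at about (259,224). The square key at (160,225) is well clear. I'll press slowly.

Emit:
send_rows:
  series:
    - [[0,2,0,5,0],[0,2,0,12,0],[0,2,0,18,0],[0,2,0,22,0],[0,2,0,24,0],[0,2,0,25,0],[0,2,0,26,0],[0,2,0,27,0],[0,2,0,28,0],[0,2,0,28,0]]

```text
clock: 4.9
eef_pos: [455.0, 118.5, 32.5]
eef_rot: [3.142, 0.0, -2.958]
wrist_force: [-1.4, -0.1, 2.3]
finger_gap: 0.5
```

Emit:
send_rows:
  series:
    - [[0,0,0,0.7,0],[0,0,0,1.3,0],[0,0,0,1.3,0],[0,0,0,1.3,0],[0,0,0,1.3,0]]

```text
clock: 5.4
eef_pos: [455.0, 118.5, 31.2]
eef_rot: [-3.142, 0.0, -2.958]
wrist_force: [-0.0, 0.3, 2.1]
finger_gap: 0.8
```

```bash
python3 - <<'E'
from h import *
fs=[]
for i in range(6):
    c,f,T,s=shot("wrist");fs.append(s["wrist_force"])
print(np.mean(fs,0),np.std(fs,0),s["eef_pos"],s["clock"]);save(c,"w3")
E
```

```text
[-1.09332781 -0.26031036  2.58406152] [0.62623646 0.2820897  0.43696839] [455.0682551  118.54027588  31.18739885] 5.65
```

View pics/w3.png

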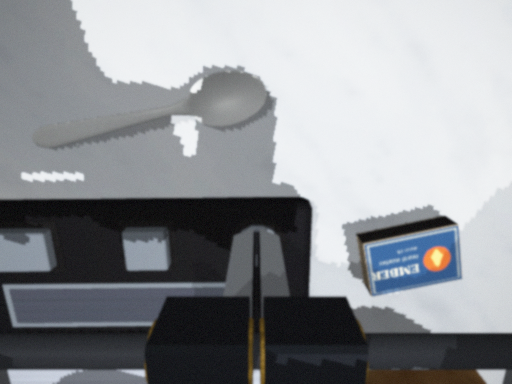

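A mean of 2.6 N at 4.8 mm of travel matches the spring, so the key is pressed. Now I'll lift and go over to the bar key.

Emit:
send_rows:
  series:
    - [[0,0,0,-3,0],[0,0,0,-8,0],[0,0,0,-18,0],[0,0,0,-30,0],[0,0,0,-38,0],[0,0,-8,-40,0],[0,0,-22,-40,0],[0,0,-42,-40,0],[0,-1,-64,-40,0],[0,-1,-86,-40,0]]

```text
clock: 6.7
eef_pos: [471.7, 32.3, 70.8]
eef_rot: [3.142, -0.001, -2.958]
wrist_force: [0.4, 0.2, 0.4]
finger_gap: 0.2
```

Emit:
send_rows:
  series:
    - [[0,0,-20,0,0],[0,0,-36,0,0],[0,-1,-46,4,0],[0,-1,-51,7,0],[0,-1,-52,10,0],[0,-1,-52,10,0],[0,-1,-52,10,0]]

```text
clock: 7.4
eef_pos: [482.1, -16.3, 61.0]
eef_rot: [3.141, -0.0, -2.957]
wrist_force: [-0.3, 0.5, -0.3]
finger_gap: 0.6
```

```bash
python3 - <<'E'
from h import *
c,f,T,s=shot("wrist");save(c,"w4");print(s["clock"],s["eef_pos"],s["eef_rot"],s["wrist_force"])
for n,z in [("power_key_top",28),("units_key_top",28),("tare_key_top",28)]:
    for r in manip.silhouettes(n,c)[:2]:
        v,u=np.nonzero(r["pixels"]);print(n,round(r["conf"],2),r["rect"],back(c,f,T,u.mean(),v.mean(),z).round(1))
E
```

```text
7.4 [482.07425176 -16.33180314  61.01932139] [ 3.14142014e+00 -3.40874135e-04 -2.95705199e+00] [-0.28305928  0.53792296 -0.34181162]
power_key_top 0.75 [446.9, 205.0, 45.5, 41.4] [455.2 117.1  28. ]
units_key_top 0.6 [350.9, 206.2, 41.2, 39.1] [466.9  56.4  28. ]
tare_key_top 0.92 [221.2, 209.8, 70.0, 35.4] [478.8 -18.3  28. ]
tare_key_top 0.36 [180.0, 181.5, 332.0, 202.5] [484.6  56.9  28. ]
```

View pics/w4.png

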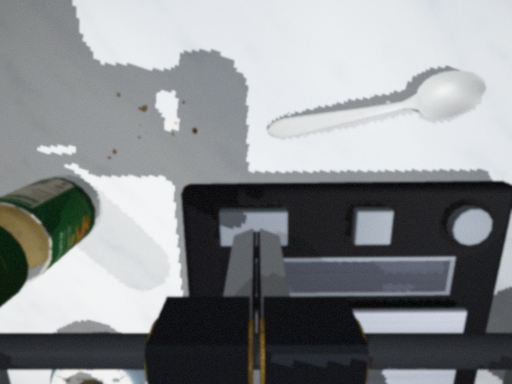

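The fingertips are centred over the bar key (254,227). The round key is back up at (469,225) and the scale hasn't moved. I'll press the same way; the commanded z is about 60.5.

Emit:
send_rows:
  series:
    - [[0,0,0,5,0],[0,0,0,12,0],[0,0,0,18,0],[0,0,0,22,0],[0,0,0,24,0],[0,0,0,26,0],[0,0,0,27,0],[0,0,0,28,0],[0,0,0,29,0],[0,0,0,29.7,0]]

```text
clock: 8.6
eef_pos: [482.2, -16.8, 31.5]
eef_rot: [-3.142, 0.0, -2.958]
wrist_force: [-1.3, 0.1, 2.9]
finger_gap: 0.6
```

```bash
python3 - <<'E'
from h import *
fs=[]
for i in range(6):
    c,f,T,s=shot("wrist");fs.append(s["wrist_force"])
print(np.mean(fs,0),np.std(fs,0),s["eef_pos"],s["clock"])
E
```

```text
[-1.64878394  0.18112663  3.2641716 ] [0.35927665 0.23884841 0.34611568] [482.20550811 -16.76839552  31.49686856] 8.85
```

The force is 3.3 N, so the key is down. I'll withdraw up and back.

Emit:
send_rows:
  series:
    - [[0,0,0,-3,0],[0,0,0,-10,0],[0,0,0,-25,0],[0,2,0,-50,0],[0,10,0,-80,0],[0,22,0,-110,0],[0,34,0,-135,0],[0,40,0,-150,0],[0,40,0,-150,0],[0,40,0,-150,0]]

```text
clock: 9.9
eef_pos: [443.0, -24.1, 181.3]
eef_rot: [-3.141, 0.0, -2.958]
wrist_force: [0.1, 0.3, 0.0]
finger_gap: 0.6
```

```bash
python3 - <<'E'
from h import *
c,f,T,s=shot("wrist");save(c,"w5");print(s["clock"],s["eef_pos"],s["wrist_force"])
for n,z in [("power_key_top",28),("units_key_top",28),("tare_key_top",28)]:
    for r in manip.silhouettes(n,c)[:1]:
        v,u=np.nonzero(r["pixels"]);print(n,round(r["conf"],2),back(c,f,T,u.mean(),v.mean(),z).round(1))
E
```

```text
9.9 [442.97042747 -24.07213282 181.26783337] [0.11685031 0.30125648 0.02008948]
power_key_top 0.72 [454.9 118.7  28. ]
tare_key_top 0.79 [481.4 -17.1  28. ]
```

View pics/w5.png

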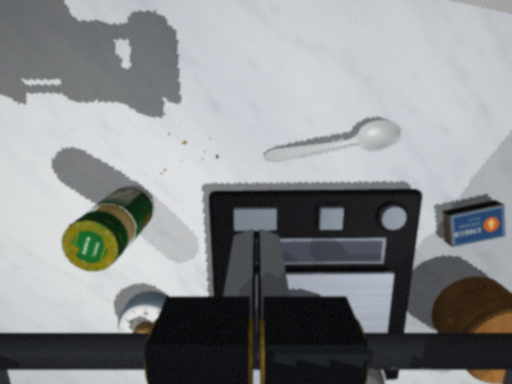

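All three keys are up (394,217; 330,218; 255,218) and the arm is clear.

```bash
python3 -c "
from cell import manip; print(manip.sign_off())"
```

```text
the job is handed in; nothing more can be done
None
```

With the gripper shut, I pressed the round on key, let it come back up, then pressed the long tare key. I then withdrew to about 180 mm above the worktop and handed in at about 10 s.

- **On key:** pressed at about 2.6 N. The fingertip height implies about 4.8 mm of travel. It looked up again before the tare press.
- **Tare key:** pressed at about 3.3 N, with about 4.5 mm of travel by the same estimate. That force is slightly above the stated 3.2 N for fully down, but within the sensor noise. I had no direct reading of key travel for either key.
- **Last checks:** the final wrist picture shows all three keys up. The on and tare keys were measured within about 1.5 mm of their positions before the presses, so the scale did not shift. The wrist force was near zero.
- **Not fully checked:** the network did not report the square key in the last picture, though I can see it there. The spoon, jar and matchbox look undisturbed by eye. The teacup, timer and salt box were hidden or only partly visible in that view. I did not re-measure any of these after the presses.

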